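Shield down, unlock and switch on the bench grinder

TASK

Get the bench grinder ready and switched on for touching up a gouge. Swing the clear eye shield fully down over the grinding wheel, lift the lock tab on the switch plate out of its notch and slide it all the way across until it drops into the other notch clear of the button; only when both are done, press the button it was covering fully home. Leave the gouges and the other things on the bench where they lie.

Things in the scene. Friction and masses are not known exactly. Their poses are not given: they have to be found in the camera images.
- grinder: Grey bench grinder, fixed, 500 (y) x 280 x 290 mm high. Origin on the bench under the middle of its switch plate; x runs back through the machine, y to its left, z up; at yaw 0 (it stands up to 0.4 rad either way) the switch side faces the robot. Motor 160 mm across, axis along y at x 125, z 175. Grey grinding wheel, 200 mm, at y +158; felt wheel at y -158; each in a dark guard 48 mm wide.
- bar_mid (a point): Middle of the steel tool-support bar, 16 mm across, along y of the grinder from -250 to +250 mm, at its x -35, z 195 mm; a post at each end (y 235 mm either side), a tool rest before each wheel (y 120 to 196 mm, top at z 210). The bar hangs over the switch plate, so a gripper coming straight down cannot reach the plate: lean the tool and come from the front, square to the plate.
- switch: Sloping switch plate at the grinder's front foot, 96 x 200 mm. Origin at the middle of its surface, 60 mm above the grinder's origin. Its x runs up the slope, y to the grinder's left, z straight out of the plate, which leans 40 degrees from vertical towards the grinder's front. The button is centred at y = -45 mm; the lock tab covers it at the start.
- lock_grip (a point): Middle of the lock tab's black grip rib, axes as the switch plate. Rib 14 mm wide (y), 52 mm long (x), top 44 mm off the switch plate, 12 mm beyond this point; it stands on a steel cover plate 54 (y) x 86 (x) x 4 mm whose outer face is 18 mm off the switch plate. A foot 16 mm wide at the tab's lower edge sits in a notch of the lower rail; a square step parts it from the other notch.
- lock_slide (a joint): How far the lock tab has been slid along +y of the switch plate, m: 0 = over the button, 0.065 = end stop, where its foot can drop into the other notch (it drops from 0.0625 on). Light friction, under 1 N. It cannot slide until the tab is lifted.
- lock_lift (a joint): How far the lock tab is lifted straight out along z of the switch plate, m: 0 = down in a notch, 0.007 = on the step (lift more than this to slide it), 0.014 = stop. A spring of 3 N (5.6 N at the stop) pushes it back, so it drops by itself when let go over a notch.
- button_top (a point): Centre of the outer face of the start button, a plain grey disc 40 mm across, 12 mm proud of the switch plate when out, axes as the switch plate.
- start_button (a joint): How far the button is pressed in along -z of the switch plate, m: 0 = out (off), 0.009 = fully home (on). It stays where it is pushed; it takes about 4 N to move.
- shield_edge (a point): Middle of the free outer edge of the clear eye shield in front of the grinding wheel: a clear sheet 120 mm wide (y of the grinder) with a black frame, 104 mm from its hinge line to this edge, 4 mm thick (frame 9 mm).
- shield_hinge (a point): Middle of the eye shield's hinge line, which runs along y of the grinder; fixed on the grinder at x = 55, y = 158, z = 285 mm.
- eye_shield (a joint): Angle of the eye shield, rad: 0 = fully down (stop; the sheet then slopes 25 degrees below level from the hinge towards the grinder's front), growing as it is raised; starts at 0.6 to 0.9. It stays where it is left; about 2 N at its middle pushes it down.
- gouge_wide: Carving gouge with a wooden handle, 222 mm long, 27 mm high, lying in front of the grinder. Origin under the joint of handle and blade.
- gouge_narrow: Carving gouge like the other with a narrower blade, lying at the front left of the grinder. Origin under the joint of handle and blade.
- dip_pot: Open steel cup 76 mm across and 75 mm high, standing at the front of the felt wheel. Origin under its centre.
- oilstone: Oilstone in a wooden block, 200 x 56 x 30 mm, lying at the grinder's right. Origin under its centre.
- mallet: Round carver's mallet standing on its head, 92 mm across and 253 mm tall, at the right of the bench. Origin under its centre.
- combination_square: Combination square with a 300 mm rule lying flat at the left of the bench. Origin under the middle of the rule.
- rafter_square: Triangular square, 180 mm, 22 mm high, lying at the right of the bench. Origin under its middle.

How it is judged:
By the outcome, as a careful person would: the job done as asked, in the order asked, and still so for the second after the job is handed in, with the robot touching nothing.
It also fails if it takes over 48 s, if anything falls off the work surface, if the arm or the gripper's body presses on something with over 40 N, if the wrist force passes 120 N, or if a joint passes its speed limit or range.

ROBOT

A 6-joint arm with a two-finger parallel gripper is mounted at the origin on the work surface. World frame = base frame: x ahead of the robot, y to its left, z up, the work surface at z = 0. Lengths are in mm, angles in rad, forces in N, time in s.
With the tool pointing down it reaches from about 275 to 1000 mm from the base axis. Payload 8.4 kg.
Tool frame: the origin (TCP) lies between the finger pads; the fingertips stand 22 mm ahead of it and the grasp point (between the pads) lies 3 mm ahead of it; z points along the fingers, y is the line along which they close (so a half turn about z gives the same grasp; the last joint's range is limited). The gripper opens to 85 mm and grips with 20 to 120 N. Pads are 22 mm wide; open, the fingers measure 114 mm over their backs; the gripper's body (76 mm by 85 mm) begins 54 mm behind the grasp point. The pads swing forward as they close: fully open they stand 13 mm farther back than shut.
Start: joints at [-1.182, 0.353, 1.633, -0, 1.155, -0.002], TCP at [238.079, -577.881, 253.281] pointing down, gripper open.
Joint ranges: [-2.63, 2.63], [-0.92, 2.1], [0.06, 2.66], [-1.3, 4.44], [0, 2.69], [-3.02, 3.02]. Speed limits (rad/s): [2.22, 2.22, 2.79, 3.14, 3.14, 3.14].

INTERFACE

Orientations are given as [roll, pitch, yaw] about the fixed x, y, z axes, in that order (R = Rz(yaw) Ry(pitch) Rx(roll)).
In Python, from rig import r, grab_frame gives the robot as it stands.
- The arm moves only by the shell command python3 -m inch 'ROWS' [FORCE]. ROWS is JSON, a list of rows, each a list of 7 numbers: the turn, a rotation vector about the tool's x, y, z as a fraction of full scale, then the shift along the tool's x, y, z as a fraction of full scale, then the closure, from 0 (fully open) to 1 (shut). In form: [[rx, ry, rz, dx, dy, dz, fingers], ...]. A call has 1 to 8 rows; each row shifts and turns the commanded pose from where the row before left it, along the tool's axes as they then stand; what a row does not reach is not made up. Full scale, the value 1, is 2.5 cm for a shift and pi rad for a turn. A row lasts 1/12 s, in which the tool goes at most 41.7 mm and 7.16 degrees, less where a joint would pass 70% of its speed; a pose out of reach is approached as far as the arm can. A call with a number of a shift or a turn outside -1 to 1 is refused whole. A call with a gripper value outside its range is refused whole. The fingers move at their own pace and stop on an object; FORCE is the grip in N (left out, the last holds). Time passes only in rows, so rows that do not move let the fingers close. It gives the time, the measured TCP pose, the force, the opening and the grip force at its end, in the units of the state.
- r.sense(): the state, without advancing time (a new reading comes with each control period).
- grab_frame(name): name is "scene" or "top" or "wrist"; returns a dict with "pixels" (480x640x3 uint8, red, green, blue), "z_map" (480x640 float32, mm along the optical axis (not along the pixel's ray), 0 where there is no reading), "vertical_fov" (degrees; the focal length in pixels is half the picture's height over the tangent of half this angle, whatever the lens; pixels are square), "cx", "cy" (the principal point, pixels), "cam_to_world" (4x4, takes a point from camera to world coordinates). Camera axes: x right, y down, z forward; pixel columns grow to the right and rows downward; lengths in mm; the calibration is good to about 2 mm. A picture is of the moment at which its call begins.
- r.sign_off(): hands the job in; it is judged then, once.
The state is a dict: "clock": time; "qpos": joint angles; "qvel": joint speeds; "joint_efforts": joint torques, N m; "eef_pos": TCP position; "tcp_rot": TCP orientation; "contact_force": force on the tool from outside, world axes, zero at the start; "wrist_torque": the same for the moment, N m; "opening": opening from 0.0 (shut) to 1.0 (fully open); "grasp_force": force on a finger pad.
Only numpy, scipy, OpenCV 4.12 (cv2) and the standard library are available. Lean on these libraries where they do the work, as an engineer would, in place of code of your own. Each camera call takes 0.05 s, during which the arm holds its last target. There are 200 camera calls.

## Working session

There is one attempt and no reset: what is moved stays moved. The work goes in short steps, Python scripts to look and compute and a shell command to move; the robot and the scene stay as the last step left them, time stands still between calls to the robot, and variables do not carry over. Pictures are saved under pics/ and viewed, at most 10 in all, crops included, and the job is handed in when it is done.

```bash
ls; mkdir -p pics
cat > h.py <<'E'
import numpy as np, cv2
from rig import r, grab_frame
from scipy.spatial.transform import Rotation as R
def cloud(f):
    z=f["z_map"]; h,w=z.shape; fl=h/2/np.tan(np.radians(f["vertical_fov"])/2)
    u,v=np.meshgrid(np.arange(w),np.arange(h))
    p=np.stack([(u-f["cx"])*z/fl,(v-f["cy"])*z/fl,z],-1)
    T=np.array(f["cam_to_world"]); return p@T[:3,:3].T+T[:3,3]
def save(f,n): cv2.imwrite("pics/"+n,f["pixels"][:,:,::-1])
E
python3 - <<'E'
from h import *
for n in ["scene","top"]:
    f=grab_frame(n); save(f,n+".png"); np.savez(n+".npz",**f); print(n,f["vertical_fov"],np.round(f["cam_to_world"],2).tolist())
print(r.sense())
E
```

```text
pics
scene 43.352296809976124 [[0.9, 0.35, -0.26, 972.67], [0.44, -0.71, 0.56, -892.24], [0.01, -0.62, -0.79, 1446.08], [0.0, 0.0, 0.0, 1.0]]
top 44.31161724042032 [[0.03, -1.0, 0.06, 436.33], [-1.0, -0.03, 0.01, 21.21], [-0.01, -0.06, -1.0, 1783.71], [0.0, 0.0, 0.0, 1.0]]
{'clock': 0.1, 'qpos': array([-1.18237182e+00,  3.53616533e-01,  1.63402385e+00,  3.15068714e-06,
        1.15516653e+00, -2.43134693e-03]), 'qvel': array([-2.31032035e-03, -2.87426693e-03, -1.11780015e-03, -2.74161223e-05,
        8.52866091e-06, -6.34507001e-04]), 'joint_efforts': array([ 1.95599347e-05, -6.06353474e+01, -3.42821145e+01,  8.82933568e-05,
        4.00182485e-03, -3.65136896e-05]), 'eef_pos': array([ 237.95493804, -577.52904183,  252.62857763]), 'tcp_rot': array([-3.14037840e+00, -5.83318520e-06,  3.90854578e-01]), 'contact_force': array([ 0.00876685, -0.25653175, -0.2017289 ]), 'wrist_torque': array([-0.02421141,  0.05058208, -0.03019356]), 'grasp_force': 0.0, 'opening': 1.0005403107594901}
```

View pics/scene.png

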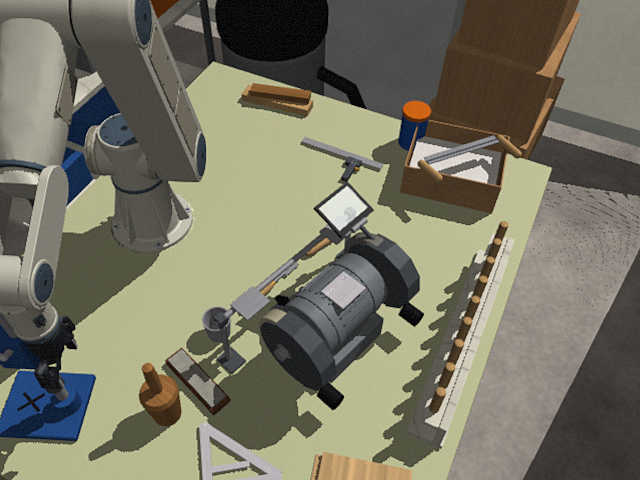

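View pics/top.png

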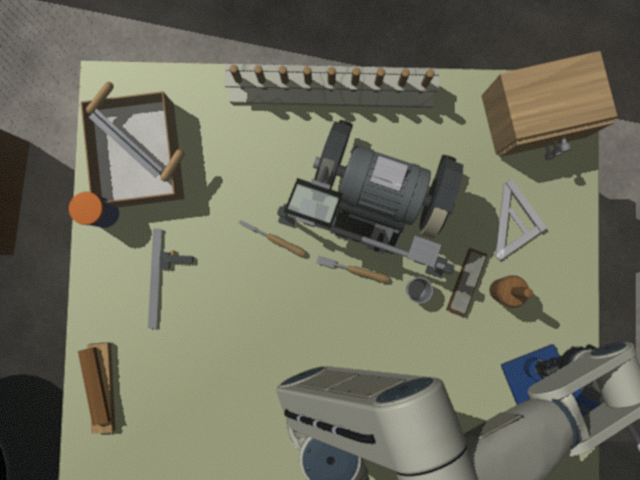

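The top view shows the grinder turned by about -0.33 rad, with the shield at about (313,202) and the bar running from (285,212) to (450,268). The scene view shows the shield raised at (343,211), and the switch plate is hidden under the bar. Next I'll fit the pose from depth.

```bash
cat > fit.py <<'E'
from h import *
from scipy.optimize import least_squares
P=[]
for n in ["scene","top"]:
    f=dict(np.load(n+".npz")); c=cloud(f); ok=f["z_map"]>0
    z=c[...,2]; m=ok&(z>185)&(z<300)&(c[...,0]>500)&(c[...,0]<1000)&(c[...,1]<220)&(c[...,1]>-300)
    P.append(c[m]); print(n,m.sum(),c[m].min(0),c[m].max(0))
P=np.vstack(P)
# motor: cylinder r80 axis z175 ; pts z 200-256, |y|<100 in grinder frame
def loc(p,q): 
    s,c=np.sin(p[2]),np.cos(p[2]); d=q[:,:2]-p[:2]
    return np.c_[c*d[:,0]+s*d[:,1],-s*d[:,0]+c*d[:,1],q[:,2]]
p=np.array([620,-30,-.33])
f=dict(np.load("top.npz"));c=cloud(f);print("bar px",c[212,285],c[268,450],c[250,425])
# coarse init from bar ends
a,b=c[212,285],c[268,450]
def res(p,q,kind):
    l=loc(p,q)
    cyl=np.hypot(l[:,0]-125,l[:,2]-175)-80
    bar=np.hypot(l[:,0]+35,l[:,2]-195)-8
    return l,cyl,bar
best=None
for yaw in np.arange(-.5,-.1,.05):
  for x in np.arange(560,720,20):
    for y in np.arange(-120,80,20):
      l,cyl,bar=res((x,y,yaw),P,0)
      k=(np.abs(l[:,1])<100)
      s=((np.abs(cyl)<8)&k).sum()+2*((np.abs(bar)<5)&k).sum()+((np.abs(np.abs(l[:,1])-158)<24)&(l[:,2]>240)).sum()
      if best is None or s>best[0]: best=(s,(x,y,yaw))
print(best); p=np.array(best[1],float)
for it in range(15):
    l,cyl,bar=res(p,P,0); k=np.abs(l[:,1])<95
    A=P[k&(np.abs(cyl)<10)]; B=P[k&(np.abs(bar)<7)]
    def fun(p):
        return np.r_[res(p,A,0)[1],res(p,B,0)[2]]
    # y from extents of guards
    s=least_squares(lambda v:np.r_[fun(v),(v[:2]-p[:2])@[-np.sin(p[2]),np.cos(p[2])]*10],p,loss="soft_l1"); p=s.x
    l=loc(p,P); g=l[(l[:,2]>245)&(l[:,0]>100)&(np.abs(np.abs(l[:,1])-158)<40)]
    L,Rr=g[g[:,1]>0,1],g[g[:,1]<0,1]
    q=[np.percentile(L,[3,97]),np.percentile(Rr,[3,97])]
    dy=np.mean(q); p[:2]+=dy*np.array([-np.sin(p[2]),np.cos(p[2])])
print(p,len(A),len(B),np.std(fun(p)),q)
E
python3 fit.py
```

```text
scene 11407 [ 500.01755367 -299.95885254  185.03316314] [999.39664768 219.71621879 299.98191674]
top 9623 [ 500.03952339 -299.89851084  185.01323597] [999.96692027 219.93443133 299.99518856]
bar px [585.41975046 127.27492329 320.63514686] [ 458.96850789 -309.40281084  206.40578126] [ 505.01723136 -241.43547507  209.88918808]
(np.int64(13832), (np.int64(560), np.int64(-100), np.float64(-0.30000000000000004)))
[ 5.61002415e+02 -9.23031686e+01 -3.04353476e-01] 7950 789 3.4199372837181112 [array([131.08006437, 180.47284715]), array([-178.70730642, -132.8456051 ])]
```

```bash
cat >> h.py <<'E'
G=np.array([561.0,-92.3,0]); YAW=-.304
RG=R.from_euler("z",YAW)
def g2w(v): return RG.apply(v)+G
def w2g(v): return RG.inv().apply(np.asarray(v).reshape(-1,3)-G)
def tool(s): return R.from_euler("xyz",s["tcp_rot"])
E
python3 - <<'E'
from h import *
for n in ["scene","top"]:
    f=dict(np.load(n+".npz")); c=cloud(f); ok=f["z_map"]>0
    l=w2g(c[ok])
    m=(l[:,0]<-20)&(l[:,0]>-70)&(abs(l[:,1]-158)<62)&(l[:,2]>225)
    a=l[m]; print(n,len(a),"ang",np.median(np.arctan2(a[:,2]-285,55-a[:,0]))+np.radians(25),a.min(0),a.max(0))
    b=l[(abs(l[:,1])<80)&(l[:,0]<-20)&(l[:,0]>-50)&(l[:,2]>185)&(l[:,2]<215)]; print("bar",len(b),np.percentile(b,[2,50,98],axis=0).round(1).tolist())
    for y in (-1,1):
        b=l[(y*l[:,1]>215)&(y*l[:,1]<280)&(l[:,0]<-20)&(l[:,0]>-50)&(l[:,2]>190)&(l[:,2]<215)]
        if len(b): print("end",y,np.percentile(b,[1,50,99],axis=0).round(1).tolist())
    b=l[(l[:,0]>-60)&(l[:,0]<20)&(l[:,1]<-80)&(l[:,1]>-220)&(l[:,2]>206)&(l[:,2]<214)]; print("rest",np.percentile(b,[2,50,98],axis=0).round(1).tolist())
s=r.sense();T=tool(s)
tgt=g2w([-25,158,400]); print("tgt",tgt,"tool shift",T.inv().apply(tgt-s["eef_pos"]))
print("button",g2w([0,-45,60]))
E
```

```text
scene 422 ang 0.8579634963393397 [-46.18624136  96.45205031 311.63670397] [-20.06461655 218.92778533 334.09409502]
bar 352 [[-43.1, -77.4, 192.6], [-33.6, -3.5, 202.0], [-27.3, 77.8, 209.1]]
end -1 [[-48.5, -252.0, 191.0], [-32.5, -237.3, 207.0], [-21.0, -215.8, 214.5]]
rest [[-45.7, -196.1, 206.5], [-15.0, -161.1, 210.8], [16.1, -121.4, 213.9]]
top 457 ang 0.8554338735016156 [-43.40699837  96.90801492 311.49614444] [-20.05500323 219.9768545  336.01436664]
bar 350 [[-41.3, -76.7, 192.6], [-34.1, -0.1, 201.3], [-26.2, 76.9, 210.1]]
end -1 [[-46.8, -247.5, 191.8], [-34.4, -231.4, 208.4], [-21.1, -215.6, 214.5]]
end 1 [[-46.8, 215.9, 193.2], [-37.8, 238.1, 207.3], [-21.6, 250.1, 214.5]]
rest [[-42.9, -194.0, 206.3], [-14.2, -156.9, 210.1], [18.1, -100.7, 213.6]]
tgt [584.44192095  65.93866892 400.        ] tool shift [ 565.5045995  -463.1142816  -146.80589347]
button [ 547.52973698 -135.23660459   60.        ]
```

```bash
python3 -m inch '[[0,0,0,0,0,-1,1],[0,0,0,0,0,-1,1],[0,0,0,0,0,-1,1],[0,0,0,0,0,-1,1],[0,0,0,0.5,-0.4,-1,1],[0,0,0,0.7,-0.6,-0.9,1],[0,0,0,0.9,-0.75,0,1],[0,0,0,0.9,-0.75,0,1]]'
python3 -m inch '[[0,0,0,0.9,-0.75,0,1],[0,0,0,0.9,-0.75,0,1],[0,0,0,0.9,-0.75,0,1],[0,0,0,0.9,-0.75,0,1],[0,0,0,0.9,-0.75,0,1],[0,0,0,0.9,-0.75,0,1],[0,0,0,0.9,-0.75,0,1],[0,0,0,0.9,-0.75,0,1]]'
python3 -m inch '[[0,0,0,0.9,-0.75,0,1],[0,0,0,0.9,-0.75,0,1],[0,0,0,0.9,-0.75,0,1],[0,0,0,0.9,-0.75,0,1],[0,0,0,0.9,-0.75,0,1],[0,0,0,0.9,-0.75,0,1],[0,0,0,0.9,-0.75,0,1],[0,0,0,0.9,-0.75,0,1]]'
cat >> h.py <<'E'
def rel(tgt,Rt=None):
    "tool-axes turn and shift, in row units, to a grinder-frame target"
    s=r.sense();T=tool(s)
    print("t",round(s["clock"],2),"q",s["qpos"].round(2),"tcp_g",w2g(s["eef_pos"])[0].round(1),"F",RG.inv().apply(s["contact_force"]).round(1),"op",round(s["opening"],2),"gf",round(s["grasp_force"],1))
    print("shift",(T.inv().apply(g2w(tgt)-s["eef_pos"])/25).round(2))
    if Rt is not None: print("turn",((T.inv()*Rt).as_rotvec()/np.pi).round(3))
XG,YG,ZG=RG.as_matrix().T
DOWN=R.from_matrix(np.c_[XG,-YG,-ZG])
E
python3 -c "
from h import *
rel([-25,158,400],DOWN)"
```

```text
clock: 0.77
eef_pos: [284.0, -491.2, 402.1]
tcp_rot: [3.139, -0.0, 0.39]
contact_force: [1.5, 1.0, -1.2]
opening: 0.003
grasp_force: 0.0
clock: 1.43
eef_pos: [393.1, -282.8, 400.6]
tcp_rot: [-3.141, 0.0, 0.391]
contact_force: [1.8, -0.1, 0.6]
opening: -0.006
grasp_force: 0.0
clock: 2.1
eef_pos: [502.5, -75.5, 400.5]
tcp_rot: [-3.141, 0.0, 0.391]
contact_force: [-0.7, -0.8, 0.8]
opening: 0.006
grasp_force: 0.0
t 2.1 q [-0.15  0.05  1.68 -0.    1.4   1.03] tcp_g [-60.9  -1.5 400.5] F [-0.4 -1.   0.8] op 0.01 gf 0.0
shift [ 5.19 -3.98  0.02]
turn [-0.     0.     0.221]
```

```bash
python3 -m inch '[[0,0,0,0.86,-0.66,0,1],[0,0,0,0.86,-0.66,0,1],[0,0,0,0.86,-0.66,0,1],[0,0,0,0.86,-0.66,0,1],[0,0,0,0.86,-0.66,0,1],[0,0,0,0.86,-0.66,0,1],[0,0,0.037,0,0,0,1],[0,0,0.037,0,0,0,1]]'
python3 -m inch '[[0,0,0.037,0,0,0.2,1],[0,0,0.037,0,0,0.3,1],[0,0,0.037,0,0,0.3,1],[0,0,0.036,0,0,0.3,1],[0,0,0,0,0,0.5,1],[0,0,0,0,0,0.4,1]]'
python3 -c "
from h import *
rel([-25,158,274],DOWN)"
```

```text
clock: 2.77
eef_pos: [584.1, 65.2, 399.8]
tcp_rot: [-3.141, 0.001, 0.155]
contact_force: [-0.3, -0.8, -0.6]
opening: -0.005
grasp_force: 0.0
clock: 3.27
eef_pos: [583.5, 63.6, 349.5]
tcp_rot: [3.141, 0.001, -0.3]
contact_force: [0.4, -1.6, 0.3]
opening: -0.003
grasp_force: 0.0
t 3.27 q [0.11 0.22 1.6  0.   1.32 1.98] tcp_g [-25.2 155.5 349.5] F [ 0.8 -1.4  0.3] op -0.0 gf 0.0
shift [ 0.01 -0.1   3.02]
turn [0.    0.    0.001]
```

```bash
python3 -m inch '[[0,0,0,0,-0.1,0.4,1],[0,0,0,0,0,0.4,1],[0,0,0,0,0,0.4,1],[0,0,0,0,0,0.4,1],[0,0,0,0,0,0.4,1],[0,0,0,0,0,0.4,1],[0,0,0,0,0,0.3,1]]'
python3 -m inch '[[0,0,0,0,0,0.15,1],[0,0,0,0,0,0.1,1]]'; python3 -m inch '[[0,0,0,0,0,0.06,1],[0,0,0,0,0,0.04,1]]'
python3 -c "
from h import *
rel([-25,158,274],DOWN)
f=grab_frame('wrist');save(f,'w1.png')"
```

```text
clock: 3.85
eef_pos: [584.5, 66.0, 282.1]
tcp_rot: [3.141, 0.0, -0.303]
contact_force: [-0.2, -0.5, 1.7]
opening: -0.001
grasp_force: 0.6
clock: 4.02
eef_pos: [584.3, 66.0, 276.3]
tcp_rot: [3.141, 0.001, -0.303]
contact_force: [0.0, 0.1, 1.4]
opening: 0.003
grasp_force: 0.5
clock: 4.18
eef_pos: [584.7, 66.0, 275.0]
tcp_rot: [-3.142, -0.0, -0.303]
contact_force: [-3.1, -0.3, 8.9]
opening: -0.001
grasp_force: 4.5
t 4.18 q [ 0.11  0.28  1.69 -0.    1.17  1.98] tcp_g [-24.8 158.1 275. ] F [-2.9 -1.2  8.9] op -0.0 gf 4.5
shift [-0.01  0.    0.04]
turn [-0. -0.  0.]
```

```bash
python3 -m inch '[[0,0,0,0,0,0.05,1],[0,0,0,0,0,0.03,1]]'
python3 -m inch '[[0,0,0,0,0,-0.4,1],[0,0,0,0,0,-1,1],[0,0,0,0,0,-1,0.5],[0,0,0,-1,0.4,-0.8,0.5],[0,0,0,-1,0.8,0,0.5],[0,0,0,-1,0.8,0,0.5]]'
python3 - <<'E'
from h import *
f=grab_frame("top");c=cloud(f);l=w2g(c[f["z_map"]>0])
m=(l[:,0]<-20)&(abs(l[:,1]-158)<50)&(l[:,0]>-50)&(l[:,2]>225)
a=l[m];print(len(a),np.median(np.arctan2(a[:,2]-285,55-a[:,0]))+np.radians(25))
for n in ["scene","top"]:
    f=dict(np.load(n+".npz")); l=w2g(cloud(f)[f["z_map"]>0])
    for lo in (-95,30):
        b=l[(l[:,1]>lo)&(l[:,1]<lo+65)&(l[:,0]>-90)&(l[:,0]<60)&(l[:,2]>8)&(l[:,2]<170)]
        b=b[np.argsort(b[:,0])]; print(n,lo,len(b)); print(b[::max(1,len(b)//25)].round(0).astype(int).tolist())
rel([-150,-45,300])
E
```

```text
clock: 4.4
eef_pos: [584.8, 66.0, 274.7]
tcp_rot: [-3.141, -0.001, -0.303]
contact_force: [-6.0, -0.8, 18.7]
opening: 0.001
grasp_force: 10.1
clock: 4.9
eef_pos: [497.8, 40.9, 354.2]
tcp_rot: [-3.14, -0.003, -0.303]
contact_force: [0.2, 0.2, -0.5]
opening: 0.501
grasp_force: 0.0
144 0.023159269995421006
scene -95 174
[[-79, -71, 11], [-46, -49, 83], [-43, -58, 51], [-42, -70, 51], [-41, -52, 67], [-38, -54, 82], [-36, -52, 86], [-35, -57, 59], [-33, -43, 95], [-32, -52, 72], [-30, -54, 61], [-29, -55, 82], [-27, -53, 63], [-26, -54, 89], [-23, -53, 73], [-22, -54, 94], [-20, -60, 68], [-18, -45, 107], [-17, -55, 86], [-16, -53, 80], [-15, -53, 86], [-12, -53, 78], [-11, -53, 109], [-10, -54, 92], [-9, -52, 81], [-8, -45, 109], [-6, -66, 81], [-5, -63, 83], [-2, -39, 98]]
scene 30 23
[[-88, 49, 9], [-86, 47, 8], [-83, 52, 10], [-72, 33, 12], [-69, 58, 8], [-59, 85, 11], [-59, 68, 8], [-56, 49, 10], [-54, 67, 9], [-52, 74, 9], [-51, 36, 9], [-49, 38, 9], [-41, 34, 38], [-40, 33, 34], [-39, 85, 30], [-37, 55, 34], [-36, 41, 44], [-36, 86, 38], [-36, 33, 44], [-36, 36, 40], [-35, 40, 42]
[... 250 characters left out ...]
-80, 76], [19, -88, 75], [21, -41, 105], [26, -75, 85], [29, -52, 95], [33, -88, 88], [36, -53, 91], [39, -55, 95], [42, -72, 90], [47, -45, 75], [49, -37, 83], [53, -73, 78], [57, -48, 78]]
top 30 615
[[-90, 73, 9], [-34, 64, 35], [-31, 44, 46], [-12, 39, 58], [-8, 58, 53], [-6, 56, 62], [-3, 39, 63], [0, 77, 57], [3, 38, 67], [6, 48, 64], [9, 83, 71], [12, 93, 71], [15, 39, 68], [18, 46, 76], [21, 66, 75], [24, 82, 80], [26, 65, 84], [29, 63, 93], [32, 73, 89], [35, 92, 86], [38, 57, 86], [42, 55, 83], [46, 65, 76], [48, 72, 85], [52, 83, 81], [55, 65, 80]]
t 4.95 q [ 0.08  0.06  1.78 -0.    1.31  1.95] tcp_g [-105.   104.7  353.2] F [-4.3 -1.7 -1.4] op 0.5 gf 0.0
shift [-1.8   5.98  2.14]
```

```bash
cat >> h.py <<'E'
c4,s4=np.cos(np.radians(40)),np.sin(np.radians(40))
LEAN=R.from_matrix(np.c_[c4*XG+s4*ZG,-YG,s4*XG-c4*ZG])
def sw(x,y,z): return np.array([c4*x-s4*z,y,60+s4*x+c4*z])
def w2s(v):
    l=w2g(v); return np.c_[c4*l[:,0]+s4*(l[:,2]-60),l[:,1],-s4*l[:,0]+c4*(l[:,2]-60)]
def rels(x,y,z): rel(sw(x,y,z),LEAN); s=r.sense(); print("tcp_s",w2s(s["eef_pos"])[0].round(1),"F_tool",tool(s).inv().apply(s["contact_force"]).round(1))
E
python3 -m inch '[[0,0.037,0,-0.3,0.7,0,0.5],[0,0.037,0,-0.3,0.7,0,0.5],[0,0.037,0,-0.3,0.7,0,0.5],[0,0.037,0,-0.3,0.7,0,0.5],[0,0.037,0,-0.3,0.7,0,0.5],[0,0.037,0,-0.3,0.7,0,0.5],[0,0,0,0,0,0,0.5]]'
python3 -c "
from h import *
rels(-5,-45,160)"
```

```text
clock: 5.53
eef_pos: [418.9, -48.1, 333.6]
tcp_rot: [3.137, -0.695, -0.301]
contact_force: [-0.8, -0.3, -2.2]
opening: 0.494
grasp_force: 0.0
t 5.53 q [ 0.06 -0.38  2.34 -0.44  0.57  2.23] tcp_g [-148.8   -0.4  333.6] F [-0.7 -0.5 -2.2] op 0.49 gf 0.0
shift [-2.66  1.76  5.82]
turn [0.001 0.001 0.001]
tcp_s [ 61.9  -0.4 305.2] F_tool [-1.9  0.5  1.2]
```

```bash
python3 -m inch '[[0,0,0,-0.9,0.4,0,0.5],[0,0,0,-0.9,0.5,0,0.5],[0,0,0,-0.9,0.5,0.5,0.5],[0,0,0,0,0.35,0.8,0.5],[0,0,0,0,0,0.9,0.5],[0,0,0,0,0,0.9,0.5],[0,0,0,0,0,0.9,0.5],[0,0,0,0,0,0,0.5]]'
python3 -c "
from h import *
rels(-5,-45,110)
f=grab_frame('wrist');save(f,'w2.png');np.savez('w2.npz',**f)
p=w2s(cloud(f).reshape(-1,3)).reshape(480,640,3);ok=f['z_map']>0
m=ok&(abs(p[...,0])<35)&(p[...,1]>-85)&(p[...,1]<90)&(p[...,2]>35)&(p[...,2]<55)
print(m.sum(),np.percentile(p[m],[3,50,97],axis=0).round(1))
m=ok&(abs(p[...,0])<40)&(abs(p[...,1]+45)<35)&(p[...,2]>12)&(p[...,2]<26)
print(m.sum(),np.percentile(p[m],[2,50,98],axis=0).round(1))
"
```

```text
clock: 6.2
eef_pos: [422.3, -92.9, 224.2]
tcp_rot: [3.136, -0.697, -0.303]
contact_force: [-1.7, -0.9, 0.5]
opening: 0.502
grasp_force: 0.0
t 6.2 q [-0.14 -0.15  2.49 -0.77  0.16  2.47] tcp_g [-132.2  -42.1  224.2] F [-1.3 -1.4  0.5] op 0.5 gf 0.0
shift [-0.37  0.1   4.03]
turn [0.001 0.    0.   ]
tcp_s [  4.3 -42.1 210.7] F_tool [-0.7  1.4 -1.2]
1056 [[-23.6 -50.5  40.5]
 [  1.6 -43.7  43.5]
 [ 25.  -37.   45. ]]
3998 [[-38.7 -69.7  16.3]
 [  4.4 -43.   17.8]
 [ 39.1 -17.4  19.4]]
```

View pics/w2.png

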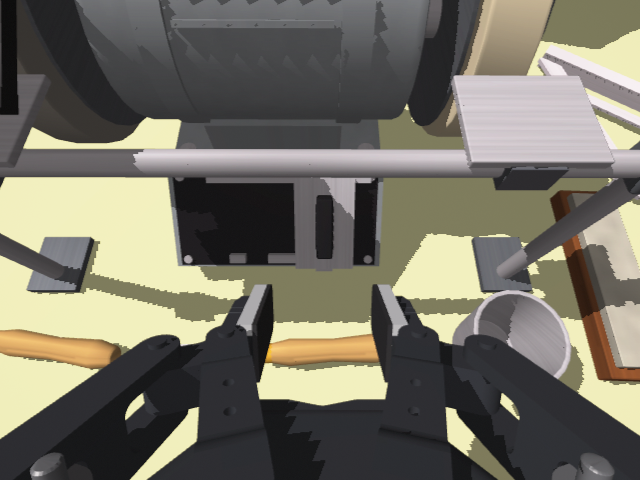

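The wrist view shows the lock tab's rib at about (325,227), right of centre on the black plate. In switch axes it measures y -43.6, x about 1 and z 43.5, so my frame is good to 1.5 mm. The wrist is close to a singularity, so I'll fit the kinematics before going further in.

```bash
cat > kin.py <<'E'
from h import *
from scipy.optimize import least_squares
S=[([-1.18237,.353617,1.634024,0,1.155167,-.00243],[237.95,-577.53,252.63]),([-.15,.05,1.68,0,1.40,1.03],[502.5,-75.5,400.5]),([.11,.22,1.60,0,1.32,1.98],[583.5,63.6,349.5]),([.11,.28,1.69,0,1.17,1.98],[584.7,66,275]),([.08,.06,1.78,0,1.31,1.95],[497.8,40.9,353.2]),([.06,-.38,2.34,-.44,.57,2.23],[418.9,-48.1,333.6])]
s=r.sense(); S.append((s["qpos"],s["eef_pos"]))
def fk(q,p):
    a1,z0,L1,L2,e,d=p
    A=R.from_euler("z",q[0]); B=A*R.from_euler("y",q[1]); C=B*R.from_euler("y",q[2])
    D=C*R.from_euler("z",q[3])*R.from_euler("y",q[4])
    W=A.apply([a1,0,z0])+B.apply([0,0,L1])+C.apply([e,0,L2])
    return W+D.apply([0,0,d]), D, W
w=[10]+[1]*5+[10]
f=least_squares(lambda p:np.concatenate([k*(fk(q,p)[0]-t) for (q,t),k in zip(S,w)]),[0,400,450,450,0,250],x_scale=100)
P=f.x
if __name__=="__main__":
    print(P.round(0),[np.round(np.linalg.norm(fk(q,P)[0]-t),1) for q,t in S])
    q0=np.array(S[-1][0])
    for yaw in (YAW,YAW+.15,0,.15):
      for z in (210,160,110,80,45):
        tz=R.from_euler("z",yaw).apply([s4,0,-c4]); t=g2w(sw(-5,-44,z))
        W=t-P[5]*tz
        g=least_squares(lambda q:fk([*q,0,0],P)[2]-W,q0[:3]).x
        A=(R.from_euler("z",g[0])*R.from_euler("y",g[1]+g[2])).inv().apply(tz)
        print(round(yaw,2),z,g.round(2),"q5",np.arccos(A[2]).round(2),"q4",np.arctan2(A[1],A[0]).round(2))
E
python3 kin.py
```

```text
[ 13. 284. 559. 482.  56. 309.] [np.float64(1.5), np.float64(3.9), np.float64(3.4), np.float64(3.3), np.float64(6.1), np.float64(4.6), np.float64(0.2)]
-0.3 210 [-0.15 -0.15  2.51] q5 0.13 q4 -0.85
-0.3 160 [-0.17  0.03  2.5 ] q5 0.12 q4 -2.3
-0.3 110 [-0.18  0.2   2.47] q5 0.23 q4 -2.79
-0.3 80 [-0.19  0.29  2.45] q5 0.3 q4 -2.89
-0.3 45 [-0.2   0.39  2.41] q5 0.36 q4 -2.94
-0.15 210 [-0.28 -0.15  2.51] q5 0.12 q4 0.74
-0.15 160 [-0.28  0.03  2.5 ] q5 0.11 q4 2.36
-0.15 110 [-0.28  0.2   2.47] q5 0.23 q4 2.78
-0.15 80 [-0.28  0.29  2.45] q5 0.3 q4 2.85
-0.15 45 [-0.29  0.39  2.41] q5 0.36 q4 2.9
0 210 [-0.4  -0.13  2.5 ] q5 0.28 q4 1.14
0 160 [-0.39  0.04  2.49] q5 0.25 q4 1.75
0 110 [-0.38  0.2   2.46] q5 0.3 q4 2.2
0 80 [-0.38  0.3   2.43] q5 0.34 q4 2.36
0 45 [-0.37  0.39  2.4 ] q5 0.39 q4 2.48
0.15 210 [-0.51 -0.1   2.48] q5 0.44 q4 1.17
0.15 160 [-0.49  0.06  2.46] q5 0.39 q4 1.51
0.15 110 [-0.47  0.22  2.43] q5 0.4 q4 1.83
0.15 80 [-0.46  0.31  2.4 ] q5 0.41 q4 1.98
0.15 45 [-0.45  0.4   2.37] q5 0.44 q4 2.11
```

```bash
python3 -m inch '[[0.009,0,-0.011,0,0,0,0.5],[0.009,0,-0.011,0,0,0,0.5],[0.009,0,-0.011,0,0,0,0.5],[0.009,0,-0.011,0,0,0,0.5],[0.009,0,-0.011,0,0,0,0.5],[0.009,0,-0.011,0,0,0,0.5],[0.009,0,-0.011,0,0,0,0.5],[0.009,0,-0.011,0,0,0,0.5]]'
python3 -m inch '[[0,0,0,0,0,0,0.5],[0,0,0,0,0,0,0.5]]'
python3 -c "
from h import *
rels(-5,-43.6,150)"
```

```text
clock: 6.92
eef_pos: [416.6, -89.8, 222.3]
tcp_rot: [3.141, -0.677, -0.149]
contact_force: [0.1, -0.5, -0.0]
opening: 0.498
grasp_force: 0.0
clock: 7.08
eef_pos: [416.3, -90.6, 221.8]
tcp_rot: [3.141, -0.676, -0.154]
contact_force: [0.4, 0.5, -0.4]
opening: 0.497
grasp_force: 0.0
t 7.08 q [-0.27 -0.16  2.49  0.49  0.16  0.99] tcp_g [-138.6  -41.7  221.8] F [ 0.2  0.6 -0.4] op 0.5 gf 0.0
shift [-0.08  0.3   2.5 ]
turn [-0.03   0.007  0.037]
tcp_s [ -2.2 -41.7 213. ] F_tool [-0.  -0.5  0.5]
```

```bash
python3 -m inch '[[0.01,0,-0.012,0,0,0,0.5],[0.01,0,-0.012,0,0,0,0.5],[0.01,0,-0.012,0,0,0,0.5],[0.01,0,-0.012,0,0,0,0.5],[0.01,0,-0.012,0,0,0,0.5],[0,0,0,0,0,0,0.5]]'
python3 -c "
from h import *
rels(-5,-43.6,130)"
```

```text
clock: 7.58
eef_pos: [415.1, -91.4, 220.1]
tcp_rot: [-3.138, -0.669, 0.052]
contact_force: [0.1, -1.3, -0.5]
opening: 0.5
grasp_force: 0.0
t 7.58 q [-0.45 -0.13  2.47  1.01  0.36  0.18] tcp_g [-139.5  -42.9  220.1] F [ 0.5 -1.2 -0.5] op 0.5 gf 0.0
shift [-0.06  0.76  3.2 ]
turn [-0.073  0.009  0.088]
tcp_s [ -3.9 -42.9 212.3] F_tool [-0.3  1.3  0.4]
```

Now I'll advance to zs of about 130 in the yawed attitude, then yaw back.

```bash
python3 -m inch '[[0,0,0,0,0.12,0.52,0.5],[0,0,0,0,0.12,0.52,0.5],[0,0,0,0,0.12,0.52,0.5],[0,0,0,0,0.13,0.52,0.5],[0,0,0,0,0.13,0.52,0.5],[0,0,0,0,0.13,0.52,0.5],[0,0,0,0,0,0,0.5]]'
python3 -m inch '[[-0.009,0,0.011,0,0,0,0.5],[-0.009,0,0.011,0,0,0,0.5],[-0.009,0,0.011,0,0,0,0.5],[-0.009,0,0.011,0,0,0,0.5],[-0.009,0,0.011,0,0,0,0.5],[-0.009,0,0.011,0,0,0,0.5],[-0.009,0,0.011,0,0,0,0.5],[-0.009,0,0.011,0,0,0,0.5]]'
python3 -c "
from h import *
rels(-5,-43.6,110)"
```

```text
clock: 8.17
eef_pos: [464.5, -106.9, 156.9]
tcp_rot: [-3.137, -0.666, 0.049]
contact_force: [0.2, 0.3, 0.0]
opening: 0.497
grasp_force: 0.0
clock: 8.83
eef_pos: [466.3, -107.6, 160.8]
tcp_rot: [3.138, -0.678, -0.208]
contact_force: [0.2, 0.3, 0.3]
opening: 0.501
grasp_force: 0.0
t 8.83 q [-0.24  0.11  2.47  2.99  0.11 -1.44] tcp_g [-85.8 -42.9 160.8] F [0.1 0.4 0.3] op 0.5 gf 0.0
shift [-0.15  0.07  0.89]
turn [-0.018  0.006  0.024]
tcp_s [ -0.9 -42.9 132.4] F_tool [ 0.3 -0.4 -0.2]
```

```bash
python3 -m inch '[[0,0,0,-0.03,0.02,0.3,0.5],[0,0,0,-0.03,0.02,0.3,0.5],[0,0,0,-0.03,0.02,0.3,0.5],[-0.006,0.002,0.008,-0.03,0,0,0.5],[-0.006,0.002,0.008,-0.03,0,0,0.5],[-0.006,0.002,0.008,0,0,0,0.5],[0,0,0,0,0,0,0.5]]'
python3 -c "
from h import *
rels(-5,-43.6,80)"
```

```text
clock: 9.42
eef_pos: [477.0, -112.2, 139.1]
tcp_rot: [3.141, -0.696, -0.304]
contact_force: [0.2, 0.6, -0.5]
opening: 0.502
grasp_force: 0.0
t 9.42 q [-0.18  0.2   2.47  3.49  0.23 -1.82] tcp_g [-74.2 -44.2 139.1] F [-0.   0.6 -0.5] op 0.5 gf 0.0
shift [ 0.04 -0.02  1.13]
turn [ 0.     0.001 -0.   ]
tcp_s [ -6.  -44.2 108.3] F_tool [-0.4 -0.6  0.4]
```

```bash
python3 -m inch '[[0,0,0,0,-0.02,0.5,0.5],[0,0,0,0,0,0.5,0.5],[0,0,0,0,0,0.5,0.5],[0,0,0,0,0,0.4,0.5],[0,0,0,0,0,0.4,0.5],[0,0,0,0,0,0.2,0.5],[0,0,0,0,0,0,0.5]]'
python3 -c "
from h import *
rels(-5,-43.6,45)
f=grab_frame('wrist');save(f,'w3.png')"
```

```text
clock: 10.0
eef_pos: [515.9, -123.9, 91.0]
tcp_rot: [3.141, -0.695, -0.301]
contact_force: [-0.7, -0.0, 0.3]
opening: 0.503
grasp_force: 0.0
t 10.0 q [-0.2   0.38  2.41  3.34  0.35 -1.68] tcp_g [-33.6 -43.7  91. ] F [-0.6 -0.2  0.3] op 0.5 gf 0.0
shift [ 0.03 -0.    0.01]
turn [-0.     0.001  0.001]
tcp_s [ -5.8 -43.7  45.4] F_tool [-0.3  0.2 -0.6]
```

View pics/w3.png

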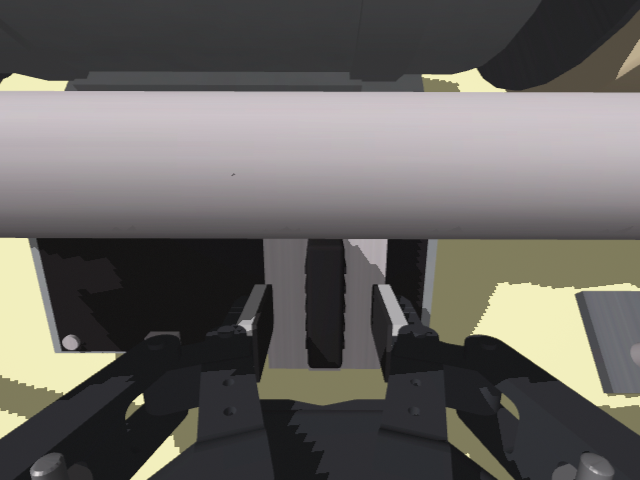

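The wrist view shows the rib at about (325,300), centred between the pads at columns 265 and 380. I'll close on it and lift.

```bash
python3 -m inch '[[0,0,0,0,0,0,1],[0,0,0,0,0,0,1],[0,0,0,0,0,0,1],[0,0,0,0,0,0,1],[0,0,0,0,0,0,1]]' 60
python3 -m inch '[[0,0,0,0,0,-0.15,1],[0,0,0,0,0,-0.15,1],[0,0,0,0,0,-0.12,1],[0,0,0,0,0,0,1]]'
python3 -c "
from h import *
rels(-5,-43.6,56)"
```

```text
clock: 10.47
eef_pos: [515.2, -123.8, 92.5]
tcp_rot: [3.141, -0.697, -0.302]
contact_force: [-4.8, 2.1, 7.3]
opening: 0.147
grasp_force: 60.6
clock: 10.8
eef_pos: [508.8, -121.9, 100.6]
tcp_rot: [3.14, -0.697, -0.302]
contact_force: [2.7, -0.2, -4.9]
opening: 0.151
grasp_force: 58.9
t 10.8 q [-0.2   0.35  2.42  3.36  0.33 -1.69] tcp_g [-40.9 -43.8 100.6] F [ 2.6  0.6 -4.9] op 0.15 gf 58.9
shift [ 0.01 -0.01  0.06]
turn [0. 0. 0.]
tcp_s [ -5.2 -43.8  57.4] F_tool [-1.1 -0.6  5.4]
```

```bash
python3 -m inch '[[0,0,0,0,-0.2,0.05,1],[0,0,0,0,-0.35,0,1],[0,0,0,0,-0.4,0,1],[0,0,0,0,-0.4,0,1],[0,0,0,0,-0.4,0,1],[0,0,0,0,-0.35,0,1],[0,0,0,0,-0.3,0,1],[0,0,0,0,-0.15,0,1]]'
python3 -m inch '[[0,0,0,0,-0.05,0,1],[0,0,0,0,0,0,1]]'
python3 -c "
from h import *
rels(-5,21.4,56)"
```

```text
clock: 11.47
eef_pos: [529.2, -60.8, 99.3]
tcp_rot: [3.141, -0.697, -0.302]
contact_force: [0.9, -8.3, -4.0]
opening: 0.146
grasp_force: 59.0
clock: 11.63
eef_pos: [529.1, -60.8, 99.3]
tcp_rot: [3.14, -0.698, -0.304]
contact_force: [1.6, -6.8, -3.2]
opening: 0.15
grasp_force: 59.2
t 11.63 q [-0.    0.36  2.39  3.75  0.35 -1.91] tcp_g [-39.8  20.5  99.3] F [ 3.5 -6.  -3.2] op 0.15 gf 59.2
shift [ 0.01 -0.04 -0.01]
turn [ 0.001  0.    -0.   ]
tcp_s [-5.3 20.5 55.7] F_tool [0.6 6.  4.7]
```

```bash
python3 -m inch '[[0,0,0,0,0,0.12,1],[0,0,0,0,0,0.12,1],[0,0,0,0,0,0.1,1],[0,0,0,0,0,0,1]]'
python3 -c "
from h import *
rels(-5,21.4,47)"
python3 -m inch '[[0,0,0,0,0,0,0.5],[0,0,0,0,0,0,0.5],[0,0,0,0,0,0,0.5],[0,0,0,0,0,-0.4,0.5],[0,0,0,0,0,-0.7,0.5],[0,0,0,0,0,-0.8,0.5],[0,0,0,0,0,0,0.5]]'
python3 -c "
from h import *
rels(-3,-43.6,80)
f=grab_frame('wrist');save(f,'w4.png')
p=w2s(cloud(f).reshape(-1,3)).reshape(480,640,3);ok=f['z_map']>0
for a,b,yc in ((35,55,21),(13,26,21),(7,16,-44)):
  m=ok&(abs(p[...,0])<40)&(abs(p[...,1]-yc)<32)&(p[...,2]>a)&(p[...,2]<b)
  print(m.sum(),np.percentile(p[m],[2,50,98],axis=0).round(1).tolist())
"
```

```text
clock: 11.97
eef_pos: [534.3, -62.6, 92.7]
tcp_rot: [3.14, -0.697, -0.304]
contact_force: [1.1, -4.4, -2.1]
opening: 0.145
grasp_force: 59.5
t 11.97 q [-0.01  0.39  2.39  3.71  0.36 -1.88] tcp_g [-34.3  20.4  92.7] F [ 2.4 -3.8 -2.1] op 0.14 gf 59.5
shift [ 0.01 -0.04  0.  ]
turn [0. 0. 0.]
tcp_s [-5.3 20.4 47.1] F_tool [0.5 3.8 3.1]
clock: 12.55
eef_pos: [504.0, -52.1, 130.5]
tcp_rot: [3.141, -0.697, -0.302]
contact_force: [1.3, 0.4, -0.9]
opening: 0.5
grasp_force: 0.0
t 12.55 q [ 0.03  0.25  2.43  3.94  0.29 -2.09] tcp_g [-66.5  21.3 130.5] F [ 1.1  0.8 -0.9] op 0.5 gf 0.0
shift [0.1  2.59 0.67]
turn [-0.  0.  0.]
tcp_s [-5.6 21.3 96.7] F_tool [ 0.3 -0.8  1.5]
2680 [[-24.0, 14.2, 38.3], [2.4, 21.4, 43.5], [25.8, 28.7, 44.9]]
8877 [[-38.5, -4.8, 16.5], [6.4, 21.8, 17.7], [38.2, 47.6, 19.1]]
3648 [[-37.6, -66.8, 7.2], [1.2, -43.7, 11.7], [37.1, -24.5, 13.1]]
```

View pics/w4.png

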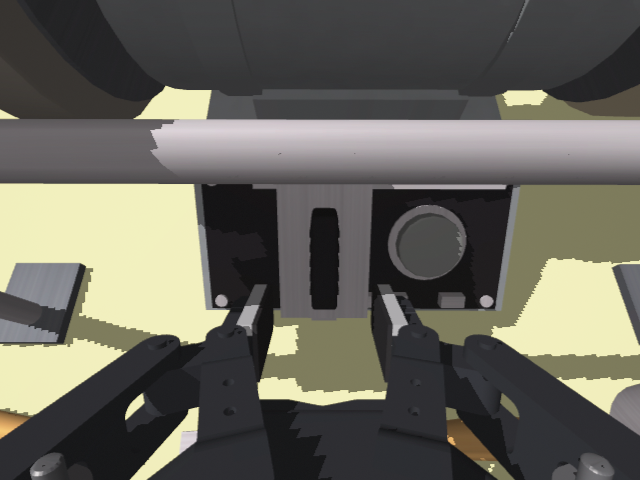

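The wrist view shows the tab in the other notch (rib at (324,258), cover back to 17.7 mm) and the button clear at (427,242). Next I'll press the button with the fingers shut.

```bash
python3 -m inch '[[0,0,0,0.05,0.3,0,1],[0,0,0,0.05,0.5,0,1],[0,0,0,0,0.5,0,1],[0,0,0,0,0.5,0,1],[0,0,0,0,0.5,0,1],[0,0,0,0,0.3,0,1],[0,0,0,0,0,0,1]]'
python3 -m inch '[[0,0,0,0,0,0.4,1],[0,0,0,0,0,0.5,1],[0,0,0,0,0,0.5,1],[0,0,0,0,0,0.4,1],[0,0,0,0,0,0.3,1],[0,0,0,0,0,0.2,1]]'
python3 -c "
from h import *
rels(-3,-43.6,25)"
```

```text
clock: 13.18
eef_pos: [487.7, -116.4, 130.2]
tcp_rot: [3.14, -0.696, -0.304]
contact_force: [0.1, 0.1, -0.0]
opening: 0.001
grasp_force: 0.0
clock: 13.68
eef_pos: [523.5, -126.1, 85.6]
tcp_rot: [3.14, -0.696, -0.302]
contact_force: [0.3, -0.4, 0.5]
opening: -0.0
grasp_force: 0.0
t 13.68 q [-0.2   0.4   2.4   3.33  0.36 -1.67] tcp_g [-25.6 -43.5  85.6] F [ 0.4 -0.2  0.5] op -0.0 gf 0.0
shift [0.01 0.   0.44]
turn [-0.     0.001  0.   ]
tcp_s [ -3.2 -43.5  36.1] F_tool [ 0.6  0.2 -0.1]
```

```bash
python3 -m inch '[[0,0,0,0,0,0.15,1],[0,0,0,0,0,0.15,1],[0,0,0,0,0,0.1,1],[0,0,0,0,0,0,1]]'
python3 -m inch '[[0,0,0,0,0,0.06,1],[0,0,0,0,0,0,1]]'
python3 -c "
from h import *
rels(-3,-43.6,25)"
```

```text
clock: 14.02
eef_pos: [529.1, -128.2, 78.8]
tcp_rot: [3.14, -0.696, -0.302]
contact_force: [-0.0, 0.1, 0.6]
opening: 0.0
grasp_force: 0.0
clock: 14.18
eef_pos: [529.9, -128.6, 77.9]
tcp_rot: [3.14, -0.697, -0.302]
contact_force: [0.2, -0.2, -1.0]
opening: 0.001
grasp_force: 0.0
t 14.18 q [-0.2   0.43  2.38  3.32  0.37 -1.66] tcp_g [-18.8 -43.9  77.9] F [ 0.3 -0.1 -1. ] op 0.0 gf 0.0
shift [-0.   -0.01  0.03]
turn [0. 0. 0.]
tcp_s [ -2.9 -43.9  25.8] F_tool [-0.4  0.1  0.9]
```

```bash
for i in 1 ; do python3 -m inch '[[0,0,0,0,0,0.06,1],[0,0,0,0,0,0.06,1]]'; python3 -m inch '[[0,0,0,0,0,0.06,1],[0,0,0,0,0,0,1]]'; done
python3 -c "
from h import *
rels(-3,-43.6,20)
f=grab_frame('wrist');save(f,'w5.png')"
```

```text
clock: 14.35
eef_pos: [530.7, -128.9, 76.6]
tcp_rot: [3.14, -0.698, -0.302]
contact_force: [-38.0, 14.3, 59.6]
opening: 0.001
grasp_force: 35.6
clock: 14.52
eef_pos: [530.8, -128.9, 76.5]
tcp_rot: [3.14, -0.7, -0.302]
contact_force: [-36.6, 13.2, 56.1]
opening: 0.004
grasp_force: 34.1
t 14.52 q [-0.2   0.44  2.38  3.32  0.38 -1.66] tcp_g [-17.9 -44.   76.5] F [-38.8   1.6  56.1] op 0.0 gf 34.1
shift [ 0.   -0.02  0.17]
turn [ 0.    -0.001  0.001]
tcp_s [ -3.1 -44.   24.2] F_tool [  6.5  -1.6 -67.9]
```

```bash
python3 -m inch '[[0,0,0,0,0,-0.4,1],[0,0,0,0,0,-0.6,1],[0,0,0,0,0,-0.8,1],[0,0,0,0,0,-0.9,1],[0,0,0,0,0,-0.9,1],[0,0,0,0,0,0,1]]'
python3 - <<'E'
from h import *
rels(-5,-43.6,140)
f=grab_frame('wrist');save(f,'w6.png')
p=w2s(cloud(f).reshape(-1,3)).reshape(480,640,3);ok=f['z_map']>0
m=ok&(np.hypot(p[...,0],p[...,1]+43.6)<12)&(p[...,2]<30);print("button",m.sum(),np.percentile(p[m],[5,50,95],axis=0)[:,2].round(1))
m=ok&(abs(p[...,0])<38)&(abs(p[...,1]-21.4)<24)&(p[...,2]>10)&(p[...,2]<26);print("cover",np.median(p[m][:,2]))
g=grab_frame("scene");save(g,"s2.png")
for n in("scene","top"):
    f=grab_frame(n);c=cloud(f);l=w2g(c[f["z_map"]>0])
    m=(l[:,0]<-15)&(abs(l[:,1]-158)<62)&(l[:,0]>-50)&(l[:,2]>225)
    a=l[m];print(n,len(a),np.median(np.arctan2(a[:,2]-285,55-a[:,0]))+np.radians(25))
E
```

```text
clock: 15.07
eef_pos: [476.3, -111.7, 145.6]
tcp_rot: [3.141, -0.699, -0.303]
contact_force: [1.2, -0.2, -0.8]
opening: 0.002
grasp_force: 0.0
t 15.07 q [-0.18  0.18  2.47  3.52  0.21 -1.85] tcp_g [-75.  -43.9 145.6] F [ 1.2  0.1 -0.8] op 0.0 gf 0.0
shift [-0.1  -0.01 -1.05]
turn [-0. -0.  0.]
tcp_s [ -2.4 -43.9 113.7] F_tool [ 0.4 -0.1  1.4]
button 937 [1.7 2.8 3.8]
cover 17.703508600440756
scene 315 0.05284717157737712
top 484 0.02901825930253593
```

View pics/s2.png

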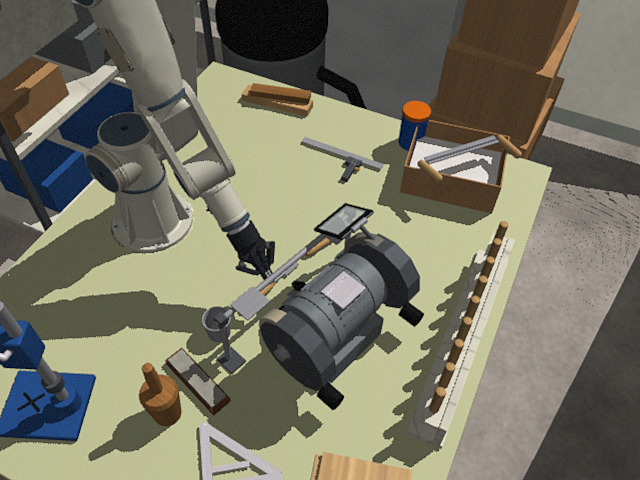

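The scene view shows the shield down at (345,221), the bench items where they were, and the arm clear. The button face is at 2.8 mm, so it is fully home. The tab cover is seated.

```bash
python3 -c "
from rig import r
print(r.sign_off())"
```

```text
the job is handed in; nothing more can be done
None
```

The eye shield is fully down, the lock tab sits in the far notch, and the button was then pressed fully home. I handed the job in at about 15 s with the arm clear of everything.

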